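# Close the bur pot with its nested lids and take the outer lid away

### The arm

A 6-joint arm with a two-finger parallel gripper is mounted at the origin on the work surface. World frame = base frame: x ahead of the robot, y to its left, z up, the work surface at z = 0. Lengths are in mm, angles in rad, forces in N, time in s.
With the tool pointing down it reaches from about 350 to 875 mm from the base axis. Payload 4.2 kg.
Tool frame: the origin (TCP) lies midway between the tips of the shut fingers; the grasp point (between the pads) lies 19 mm behind it (arm.tcp_to_grasp is the distance from the TCP to the grasp point, in mm); z points along the fingers, y is the line along which they close (so a half turn about z gives the same grasp; the last joint's range is limited). The gripper opens to 85 mm and grips with 20 to 120 N. Pads are 22 mm wide; open, the fingers measure 114 mm over their backs; the gripper's body (76 mm by 85 mm) begins 54 mm behind the grasp point. The pads swing forward as they close: fully open they stand 13 mm farther back than shut.
Start: joints at [-0.851, 0.385, 0.008, 0, -1.194, -0.259], TCP at [277.927, -559.782, 231.312] pointing down, gripper open.
Joint ranges: [-3.14, 3.14], [-1.21, 2.06], [-1.07, 1.41], [-3.16, 2.05], [-2.99, -0.16], [-3.1, 3.1]. Speed limits (rad/s): [2.79, 2.79, 3.14, 3.14, 3.14, 3.14].

### API

Orientations are given as a unit quaternion [x, y, z, w].
In Python, from bench import arm, imaging, job, models gives the robot as it stands.
- The arm moves only by the tool arm_command, never from a script. Its argument "rows" is a list of rows, each an object with "grip": the opening, from 0 (shut) to 1 (fully open); "linear": the shift along the tool's x, y, z in mm, a list of three; "rot": the turn, a rotation vector about the tool's x, y, z in rad, a list of three. In form: [{"grip": grip, "linear": [tx, ty, tz], "rot": [rx, ry, rz]}, ...]. A call has 1 to 10 rows; each row is the pose to reach, as a shift and turn from the pose commanded when the call began, along the tool's axes at that moment; what a row does not reach only later rows make up. A row lasts 1/8 s, in which the tool goes at most 62.5 mm and 10.7 degrees, less where a joint would pass 70% of its speed; a pose out of reach is approached as far as the arm can. A call with a gripper value outside its range is refused whole. The fingers move at their own pace and stop on an object; the grip force is fixed at half the most. Time passes only in rows, so rows that repeat a pose let the fingers close. It gives the time, the measured TCP pose, the force, the opening and the grip force at its end, in the units of the state.
- arm.read_state(): the state, without advancing time (a new reading comes with each control period).
- imaging.get_image(name): name is "side" or "top" or "wrist"; returns a dict with "frame" (420x560x3 uint8, red, green, blue), "fx", "fy", "cx", "cy" (pixels), "extrinsics" (4x4, takes a point from world to camera coordinates); the wrist camera has in their place "T_tool_cam" (4x4, takes a point from camera to tool coordinates, whose origin is the TCP and whose axes are the flange's). Camera axes: x right, y down, z forward; pixel columns grow to the right and rows downward; lengths in mm; the calibration is good to about 2 mm. A picture is of the moment at which its call begins: read the wrist's pose just before it. There is no depth.
- job.job_done(): hands the job in; it is judged then, once.
Trained networks look in a picture, given as the dict that the camera call returned (one of the last four; its "shot" number tells which), for a name from the list of things; names that differ only in an ending like _2 or _b are one class to them, and where a whole thing is asked for, a point or a joint stands for the part that bears it (a point fixed in the world has none). Each returns a list of dicts, best first, with "score" (0 to 1); they miss things now and then, are a little off and sometimes report something else, mostly with a low value. They report only what shows in the picture. A call takes as long as a camera call. They do not tell look-alikes from the thing itself.
- models.spot_in(picture, query): "rect" ([left, top, right, bottom] in pixels, round what is visible of it).
- models.tip_of(picture, query): "pixel" ([column, row] in pixels: a listed point, or the origin of a listed thing).
The state is a dict: "clock": time; "joints": joint angles; "joint_vel": joint speeds; "joint_efforts": joint torques, N m; "position": TCP position; "ee_rot": TCP orientation; "contact_force": force on the tool from outside, world axes, zero at the start; "wrist_torque": the same for the moment, N m; "gripper_width": finger opening in mm; "grasp_force": force on a finger pad.
Only numpy, scipy, OpenCV 4.12 (cv2) and the standard library are available. Lean on these libraries where they do the work, as an engineer would, in place of code of your own. Each camera call takes 0.05 s, during which the arm holds its last target. There are 200 camera calls.

### The job

Pick up the nested pair of lids together by the inner lid's black knob, lower the pair gently, without dropping it, onto the wide steel pot until the inner lid sits fully home on its rim, and let go of the knob. Then take hold of the outer lid and lift it off alone, leaving the inner lid seated and undisturbed on the pot. Finish while still holding the outer lid level in the gripper, fully clear above the knob and touching nothing else; do not displace the wide pot, the small pot, the bottle, the bur block or the dish.

Things in the scene. Friction and masses are not known exactly. Their poses are not given: they have to be found in the camera images.
- pot: the wide pot: open round stainless-steel pot, outside diameter 108, inside diameter 100, 60 tall, 0.8 kg, standing loose on the table, with a white bur stand inside (stays below 45 mm, not handled). Origin: centre of its underside; z up, rim at z = 60
- inner_lid: inner lid, 0.22 kg: steel disc 110 across (z = 10 to 16), tapered plug beneath (80 across at z = 0, 92 at z = 9) that enters the pot, straight black knob 22 in diameter on top (z = 16 to 76). Origin: centre of the plug's underside; z up. Seated, its origin is 50 above the pot's. Starts on the rubber disc, the outer lid nested on it
- outer_lid: outer lid, 0.18 kg: steel ring plate 124 across (z = 0 to 4), 5 mm skirt below (inside diameter 115) loosely round the inner lid, neck on top: tube 52 outside, 42 inside (z = 4 to 34), the knob passing freely through. Rests unfastened on the inner lid. Origin: centre of the plate's underside; nested, 16 above the inner lid's, knob 26 proud of the neck. Clears the knob when raised over 65
- rest: fixed black rubber disc, 132 across, 6 thick, on which the lids start; origin at the centre of its underside
- small_pot: bystander: narrow open steel pot, outside diameter 74, 60 tall; origin at the centre of its underside. The lids do not belong on it
- bottle: bystander: small bottle with an orange cap, 30 in diameter, 65 tall; origin at the centre of its underside
- bur_block: bystander: white block 90 x 140 x 30 with thin steel burs standing up to 22 above it; origin at the centre of its underside
- dish: bystander: small white ceramic bowl, 56 across, 25 tall; origin at the centre of its underside
Things that resemble listed ones, but are neither listed nor needed, are in the scene too. What is shaped like the inner_lid but pink is not meant.

How it is judged (in metres and radians):
On the way, in this order (a step that is already met when the one before it is completed fails the run):
1. both lids, still nested, are lifted off the rubber disc by the knob (height (world z) of inner_lid above 0.03 m and z of outer_lid in the frame of inner_lid between 0.012 and 0.02 m and horizontal distance between outer_lid and inner_lid below 0.007 m and contact force between the fingers and inner_lid above 0.5 N), for 0.1 s.
2. the inner lid sits home on the wide pot with the outer lid still nested on it, and the knob has been let go (z of inner_lid in the frame of pot between 0.046 and 0.054 m and horizontal distance between inner_lid and pot below 0.007 m and angle between the z axis of inner_lid and the z axis of pot, either way round below 0.06 rad and z of outer_lid in the frame of inner_lid between 0.012 and 0.02 m and horizontal distance between outer_lid and inner_lid below 0.007 m and contact force between the fingers and inner_lid below 0.1 N), for 0.2 s.
At the end, for the whole second after the job is handed in: Inner lid at rest, home on the upright wide pot (7 mm, 0.06 rad, height within 4 mm) and untouched by the robot; the fingers hold the outer lid still, level within 0.3 rad, its origin over 85 mm above the inner lid's, touching neither the inner lid nor a pot (z of inner_lid in the frame of pot between 0.046 and 0.054 m and horizontal distance between inner_lid and pot below 0.007 m and angle between the z axis of inner_lid and the z axis of pot, either way round below 0.06 rad and angle between pot's own z axis and vertical below 0.1 rad and linear speed of inner_lid below 0.02 m/s and z of outer_lid in the frame of inner_lid above 0.085 m and angle between outer_lid's own z axis and vertical below 0.3 rad and linear speed of outer_lid below 0.03 m/s and contact force between the fingers and outer_lid above 0.5 N and contact force between each of the arm, the fingers and inner_lid below 0.1 N and contact force between outer_lid and inner_lid below 0.05 N and contact force between outer_lid and pot below 0.05 N and contact force between outer_lid and small_pot below 0.05 N); the arm keeps its last pose, push and grip.
It fails at once if the outer lid is lifted off while the inner lid is not seated on the wide pot, or the inner lid is disturbed as it comes off (z of outer_lid in the frame of inner_lid above 0.028 m and not (z of inner_lid in the frame of pot between 0.046 and 0.054 m and horizontal distance between inner_lid and pot below 0.007 m and angle between the z axis of inner_lid and the z axis of pot, either way round below 0.06 rad)).
It fails at once if the lids are dropped (contact force between the fingers and inner_lid below 0.1 N and linear speed of inner_lid above 0.35 m/s).
It fails at once if the wide pot is pushed more than 3 cm or tipped (distance of pot from where it was at the start of the episode above 0.03 m or angle between pot's own z axis and vertical above 0.2 rad).
It fails at once if a bystander (small pot, bottle, bur block or dish) is displaced by more than 3 cm or tipped over (distance of any of small_pot, bottle, bur_block, dish from where it was at the start of the episode above 0.03 m or angle between any of small_pot, bottle, bur_block, dish's own z axis and vertical above 0.4 rad).
It also fails if it takes over 48 s, if anything falls off the work surface, if the arm or the gripper's body presses on something with over 40 N, if the wrist force passes 120 N, or if a joint passes its speed limit or range.

## Working session

There is one attempt and no reset: what is moved stays moved. The work goes in short steps, Python scripts to look and compute and a tool call to move; the robot and the scene stay as the last step left them, time stands still between calls to the robot, and variables do not carry over. Pictures are saved under pics/ and viewed, at most 10 in all, crops included, and the job is handed in when it is done.

Besides the shell and the picture viewer there is one more tool, called after "Emit:" as a command line: name --argument value ..., lists and objects as JSON in quotes. arm_command: Moves the arm, as the interface text tells. Its arguments: {"type":"object","properties":{"rows":{"type":"array"}},"required":["rows"]}

```bash
mkdir -p pics
cat > h.py <<'E'
import numpy as np, cv2
from scipy.spatial.transform import Rotation as R
from bench import arm, imaging, job, models
def ray(im,px):
    E=np.array(im["extrinsics"]);d=np.array([(px[0]-im["cx"])/im["fx"],(px[1]-im["cy"])/im["fy"],1])
    return -E[:3,:3].T@E[:3,3], E[:3,:3].T@d
def onz(im,px,z):
    o,d=ray(im,px);return o+d*(z-o[2])/d[2]
def proj(im,p):
    E=np.array(im["extrinsics"]);c=E[:3,:3]@np.array(p)+E[:3,3]
    return np.array([im["fx"]*c[0]/c[2]+im["cx"],im["fy"]*c[1]/c[2]+im["cy"]])
def save(im,n): cv2.imwrite("pics/"+n,im["frame"][:,:,::-1])
E
python3 - <<'E'
from h import *
s=arm.read_state();print(s)
for n in("top","side"):
    im=imaging.get_image(n);save(im,n+"0.png")
    o,_=ray(im,(0,0));print(n,o.round(),im["fx"],im["cx"],im["cy"])
    for q,z in(("pot",0),("inner_lid",6),("outer_lid",22),("rest",0),("small_pot",0),("bottle",0),("bur_block",0),("dish",0)):
        for r in models.tip_of(im,q)[:3]: print(q,r["score"],np.round(r["pixel"]),onz(im,r["pixel"],z).round())
E
```

```text
{'clock': 0.0, 'joints': array([-8.51380810e-01,  3.85582940e-01,  6.60168331e-03, -5.35741377e-04,
       -1.19401284e+00, -2.58580454e-01]), 'joint_vel': array([ 0.0009696 ,  0.00034655,  0.00070149,  0.00267738,  0.00021151,
       -0.00018297]), 'joint_efforts': array([-9.87786893e-05, -3.92291987e+01,  1.88403761e+01,  4.18612272e+00,
       -4.57141141e-03, -3.25740928e-06]), 'position': array([ 277.67874587, -559.25615761,  230.19077201]), 'ee_rot': array([-2.28287674e-01,  9.73593071e-01,  1.08705306e-03, -2.96398865e-04]), 'contact_force': array([-0.37492309,  0.08798447, -0.52623361]), 'wrist_torque': array([ 0.03312069, -0.00068128,  0.02542518]), 'grasp_force': 0.0, 'gripper_width': 85.1068769530916}
top [578. -12. 769.] 411.3276984931611 275.705512149221 209.81176305674242
pot 0.91 [403. 268.] [ 528. -233.    0.]
inner_lid 0.73 [159. 208.] [629. 222.   6.]
inner_lid 0.56 [217. 125.] [789. 118.   6.]
outer_lid 0.84 [264. 236.] [582.  25.  22.]
outer_lid 0.61 [304. 147.] [746. -45.  22.]
small_pot 0.68 [152. 294.] [469. 231.   0.]
bottle 0.66 [374. 154.] [ 741. -178.    0.]
bur_block 0.78 [217. 127.] [788. 119.   0.]
dish 0.66 [304. 145.] [755. -46.   0.]
side [386. 705. 673.] 485.4038107154022 283.10154558015313 205.76428226629636
pot 0.79 [353. 170.] [ 524. -231.    0.]
inner_lid 0.97 [237. 304.] [625. 228.   6.]
inner_lid 0.53 [297. 226.] [586.   5.   6.]
outer_lid 0.95 [298. 229.] [579.  29.  22.]
small_pot 0.58 [326. 337.] [464. 238.   0.]
small_pot 0.31 [259. 165.] [ 739. -176.    0.]
bottle 0.78 [260. 164.] [ 739. -184.    0.]
bur_block 0.75 [184. 243.] [784. 120.   0.]
bur_block 0.49 [258. 162.] [ 746. -188.    0.]
dish 0.74 [230. 194.] [760. -50.   0.]
```

View pics/top0.png

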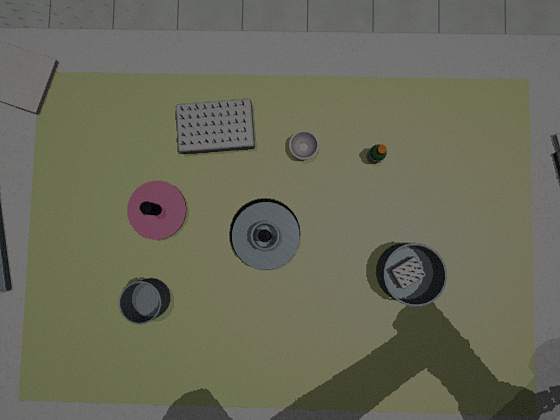

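View pics/side0.png

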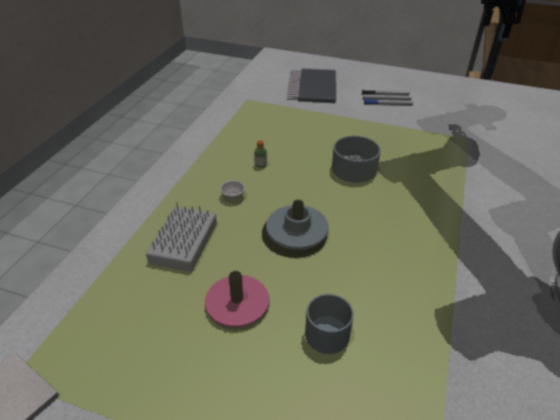

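The top view shows the grey nested pair with a neck round its black knob at (265,235). The pink look-alike is at (157,210), the wide pot with the bur stand at (411,273), and the narrow pot at (145,300). The lids meant are the grey pair at (265,235), since the other lid is pink and has no neck. The pot meant is the wide one at (411,273), since it holds the white stand. I'll confirm both in a crop and refine the centres.

Run:
```python
from h import *
im=imaging.get_image("top");f=im["frame"]
c=cv2.resize(f[185:325,110:460],None,fx=2.2,fy=2.2,interpolation=cv2.INTER_CUBIC);cv2.imwrite("pics/crop1.png",c[:,:,::-1])
g=cv2.GaussianBlur(f,(0,0),1).max(2)
def fit(c0,r,z,Rm,name):
    # radial strongest gradient search, perspective-aware: sample world circles
    from scipy.optimize import minimize
    gx=cv2.Sobel(g,cv2.CV_32F,1,0);gy=cv2.Sobel(g,cv2.CV_32F,0,1)
    a=np.linspace(0,2*np.pi,180)
    best=[]
    for dx in np.arange(-14,14.1,1):
        for dy in np.arange(-14,14.1,1):
            def samp(rr):
                q=np.array([proj(im,(c0[0]+dx+rr*np.cos(t),c0[1]+dy+rr*np.sin(t),z)) for t in a[::3]],np.float32)
                return cv2.remap(g.astype(np.float32),q[:,0].copy(),q[:,1].copy(),1).ravel()
            best.append((np.median(np.abs(samp(r+2)-samp(r-2))),dx,dy))
    best.sort(reverse=True);t=np.array(best[:8])
    print(name,np.round(np.array(c0[:2])+np.average(t[:,1:],axis=0,weights=t[:,0]),1),t[:3].round(1).tolist())
fit((582,27),62,26,0,"plate")
fit((582,27),11,82,0,"knob")
fit((582,27),26,56,0,"neck")
fit((526,-232),54,60,0,"potrim out")
fit((526,-232),50,60,0,"potrim in")
s=arm.read_state();print(R.from_quat(s["ee_rot"]).as_matrix().round(3))
w=imaging.get_image("wrist");print(np.round(w["T_tool_cam"],3),w["fx"])
```

```text
plate [589.8  24. ] [[32.6, 9.0, -4.0], [32.2, 6.0, 0.0], [32.1, 9.0, -5.0]]
knob [582.6  21.7] [[39.2, 1.0, -5.0], [37.3, 0.0, -5.0], [37.1, 1.0, -6.0]]
neck [583.2  27. ] [[28.2, 1.0, 0.0], [26.7, 2.0, 0.0], [26.0, 1.0, -1.0]]
potrim out [ 523.8 -233.7] [[36.5, 1.0, -1.0], [35.5, -6.0, -2.0], [34.3, 1.0, 0.0]]
potrim in [ 523.5 -234.8] [[46.5, -3.0, -5.0], [46.5, -3.0, -3.0], [46.3, -3.0, -4.0]]
[[-0.896 -0.445 -0.   ]
 [-0.445  0.896  0.   ]
 [-0.     0.    -1.   ]]
[[ 0.00000e+00 -9.64000e-01 -2.68000e-01  6.85240e+01]
 [ 1.00000e+00  0.00000e+00 -1.00000e-03 -1.43400e+00]
 [ 1.00000e-03 -2.68000e-01  9.64000e-01 -1.42426e+02]
 [ 0.00000e+00  0.00000e+00  0.00000e+00  1.00000e+00]] 316.191528196308
```

View pics/crop1.png

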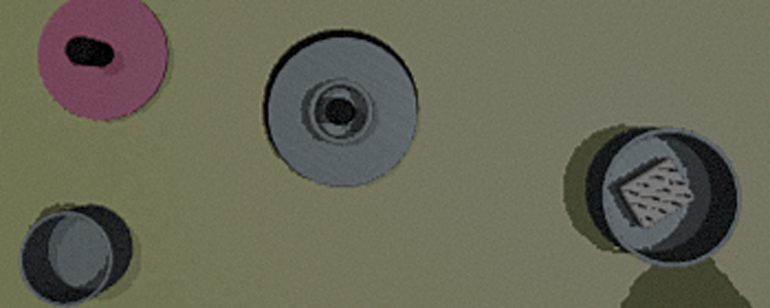

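The crop confirms the grey pair, with a neck round its knob, at crop (340,110). The wide pot with the stand is at crop (670,195). First I'll go over the pot for a wrist measurement.

Emit:
arm_command --rows '[{"grip":1,"linear":[-365,182,0],"rot":[0,0,0]},{"grip":1,"linear":[-365,182,0],"rot":[0,0,0]},{"grip":1,"linear":[-365,182,0],"rot":[0,0,0]},{"grip":1,"linear":[-365,182,0],"rot":[0,0,0]},{"grip":1,"linear":[-365,182,0],"rot":[0,0,0]},{"grip":1,"linear":[-365,182,0],"rot":[0,0,0]},{"grip":1,"linear":[-365,182,0],"rot":[0,0,0]},{"grip":1,"linear":[-365,182,0],"rot":[0,0,0]},{"grip":1,"linear":[-365,182,0],"rot":[0,0,0]},{"grip":1,"linear":[-365,182,0],"rot":[0,0,0]}]'

```text
clock: 2.25
position: [523.3, -235.4, 231.4]
ee_rot: [-0.228, 0.974, 0.0, -0.0]
contact_force: [0.0, -0.8, -0.3]
gripper_width: 85.3
grasp_force: 0.0
```

```bash
cat >> h.py <<'E'
def wrist():
    s=arm.read_state();im=imaging.get_image("wrist")
    T=np.eye(4);T[:3,:3]=R.from_quat(s["ee_rot"]).as_matrix();T[:3,3]=s["position"]
    im["extrinsics"]=np.linalg.inv(T@np.array(im["T_tool_cam"]));return s,im
E
python3 - <<'E'
from h import *
s,im=wrist();save(im,"wpot.png");print(s["clock"],s["position"],s["ee_rot"])
for q in("pot",):print([(r["score"],onz(im,r["pixel"],0).round(1)) for r in models.tip_of(im,q)],models.spot_in(im,q))
E
```

```text
2.25 [ 523.26876282 -235.35349236  231.37275652] [-2.27627787e-01  9.73748216e-01  2.45097072e-06 -4.39856647e-05]
[(0.81, array([ 525.2, -236.3,    0. ]))] [{'rect': [228.2, 136.2, 332.8, 239.1], 'score': 0.7}]
```

View pics/wpot.png

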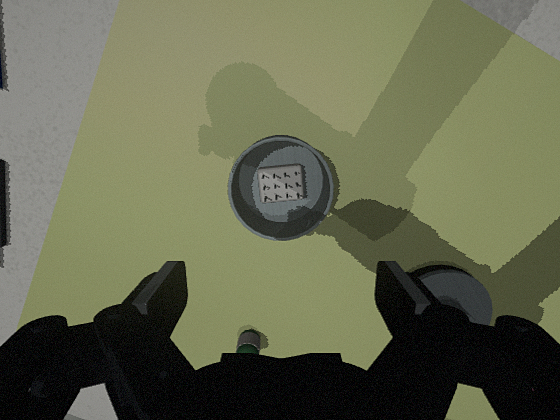

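The wrist view shows the wide pot's rim centred near (281,188), about 104 px across. I'll fit the rim from saved images, then go to the lids.

Emit:
arm_command --rows '[{"grip":1,"linear":[-168,207,0],"rot":[0,0,0]},{"grip":1,"linear":[-168,207,0],"rot":[0,0,0]},{"grip":1,"linear":[-168,207,0],"rot":[0,0,0]},{"grip":1,"linear":[-168,207,0],"rot":[0,0,0]},{"grip":1,"linear":[-168,207,0],"rot":[0,0,0]},{"grip":1,"linear":[-168,207,0],"rot":[0,0,0]},{"grip":1,"linear":[-168,207,0],"rot":[0,0,0]}]'

```text
clock: 3.28
position: [582.0, 24.2, 231.3]
ee_rot: [-0.228, 0.974, -0.0, -0.0]
contact_force: [0.6, -0.4, 0.1]
gripper_width: 85.4
grasp_force: 0.0
```

```bash
cat >> h.py <<'E'
from scipy.optimize import minimize, least_squares
def edgefit(im,c0,z,r,span=7,name="",show=True):
    """radial edge points in the world plane z near radius r, robust circle centre (radius free)"""
    g=cv2.GaussianBlur(im["frame"],(0,0),1).astype(np.float32).mean(2)
    c=np.array(c0[:2],float)
    a=np.linspace(0,2*np.pi,120,endpoint=False);rr=np.arange(r-span,r+span,.4)
    for it in range(3):
        P=np.array([[proj(im,(c[0]+q*np.cos(t),c[1]+q*np.sin(t),z)) for q in rr] for t in a],np.float32)
        v=cv2.remap(g,P[...,0].copy(),P[...,1].copy(),1)
        d=np.abs(np.gradient(v,axis=1));k=d.argmax(1);ok=d.max(1)>np.median(d.max(1))*.4
        pts=np.c_[c[0]+rr[k]*np.cos(a),c[1]+rr[k]*np.sin(a)][ok]
        f=least_squares(lambda p:np.hypot(*(pts-p[:2]).T)-p[2],[*c,r],loss="soft_l1",f_scale=.5)
        c=f.x[:2]
    if show:print(name,f.x.round(1),ok.sum(),"med res",np.median(abs(f.fun)).round(2))
    return f.x
E
python3 - <<'E'
from h import *
s,im=wrist();save(im,"wlid.png");print(s["clock"],s["position"],s["ee_rot"])
import pickle
for r,z,n in((62,26,"plate"),(26,56,"neck"),(21,56,"neckin"),(11,82,"knob")): edgefit(im,(583,26),z,r,6,n)
# pot from this picture's predecessor
p=cv2.imread("pics/wpot.png")[:,:,::-1].copy();im2=dict(im);im2["frame"]=p
T=np.eye(4);T[:3,:3]=R.from_quat([-0.22762779,0.97374822,2.45e-6,-4.4e-5]).as_matrix();T[:3,3]=[523.269,-235.353,231.373]
im2["extrinsics"]=np.linalg.inv(T@np.array(im["T_tool_cam"]))
edgefit(im2,(524,-234),60,54,4,"pot o");edgefit(im2,(524,-234),60,50,4,"pot i");edgefit(im2,(524,-234),60,52,7,"pot")
im3=imaging.get_image("top")
edgefit(im3,(524,-234),60,54,4,"top pot");
for q in ("outer_lid","inner_lid"):
  for r in models.tip_of(im,q)[:1]:print(q,onz(im,r["pixel"],22 if q[0]=="o" else 6).round(1))
# overlay
v=im["frame"][:,:,::-1].copy()
for z,r,c in((26,62,(583,26)),(56,26,(583,26)),(82,11,(583,26))):
  for t in np.linspace(0,6.28,200):
    q=proj(im,(c[0]+r*np.cos(t),c[1]+r*np.sin(t),z)).round().astype(int);v[q[1],q[0]]=(0,0,255)
cv2.imwrite("pics/ov.png",cv2.resize(v[100:300,180:400],None,fx=2.7,fy=2.7,interpolation=0))
E
```

```text
3.275 [582.02856993  24.22397482 231.31697851] [-2.27573749e-01  9.73760818e-01 -8.07230073e-05 -2.26759356e-04]
plate [582.3  20.2  62.9] 118 med res 0.28
neck [579.3  19.3  23. ] 120 med res 0.67
neckin [581.8  19.   21.2] 120 med res 0.31
knob [579.2  21.   15.4] 106 med res 0.97
pot o [ 518.7 -235.1   53.8] 114 med res 0.94
pot i [ 521.7 -238.6   50.1] 116 med res 0.36
pot [ 518.9 -235.8   53.3] 119 med res 1.07
top pot [ 523.4 -233.9   51.4] 119 med res 0.62
outer_lid [581.9  19.1  22. ]
inner_lid [624.9 219.5   6. ]
```

View pics/ov.png

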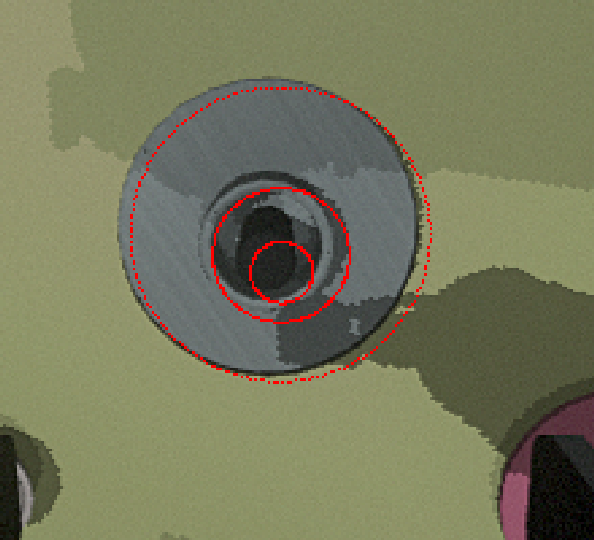

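The overlay was drawn at (583,26). The true plate sits about 6 mm off, at (582.3,20.2) by the fit, and the neck-inside fit and the network agree. Now I'll get the pot rim by template, and check with an overlay.

```bash
cat >> h.py <<'E'
def ringfit(im,c0,z,bright,dark,span=8):
    g=cv2.GaussianBlur(im["frame"],(0,0),.6).astype(np.float32).mean(2);a=np.linspace(0,2*np.pi,120,endpoint=False)
    def m(c,r):
        P=np.array([proj(im,(c[0]+r*np.cos(t),c[1]+r*np.sin(t),z)) for t in a],np.float32)
        return cv2.remap(g,P[:,0].copy(),P[:,1].copy(),1).ravel()
    sc=lambda c:-np.mean(np.clip(np.mean([m(c,r) for r in bright],0)-np.mean([m(c,r) for r in dark],0),-25,25))
    X=[(sc(np.array(c0)+[i,j]),i,j) for i in np.arange(-span,span+1,1.) for j in np.arange(-span,span+1,1.)]
    b=min(X);r=minimize(lambda c:sc(c),np.array(c0)+b[1:],method="Nelder-Mead");return r.x,r.fun
E
python3 - <<'E'
from h import *
_,im=wrist();im2=dict(im);im2["frame"]=cv2.imread("pics/wpot.png")[:,:,::-1].copy()
T=np.eye(4);T[:3,:3]=R.from_quat([-0.22762779,0.97374822,2.45e-6,-4.4e-5]).as_matrix();T[:3,3]=[523.269,-235.353,231.373]
im2["extrinsics"]=np.linalg.inv(T@np.array(im["T_tool_cam"]))
c,f=ringfit(im2,(522,-236),60,(51,52,53),(47.5,48.5));print(c,f)
c2,f=ringfit(im2,(522,-236),60,(51,52,53),(48,56));print(c2,f)
im3=imaging.get_image("top");print("top",ringfit(im3,(522,-236),60,(51,52,53),(48,56)));edgefit(im3,(582,24),26,62,6,"top plate");edgefit(im3,(582,24),56,21,4,"top neckin")
v=cv2.resize(im2["frame"][115:260,205:355,::-1],None,fx=4,fy=4,interpolation=0)
for r in(50,54):
  for t in np.linspace(0,6.28,300):
    q=((proj(im2,(c[0]+r*np.cos(t),c[1]+r*np.sin(t),60))-[205,115]+.5)*4).round().astype(int);v[q[1],q[0]]=(0,0,255)
cv2.imwrite("pics/ovp.png",v)
E
```

```text
[ 520.84466056 -238.07147583] -23.336788177490234
[ 522.87019983 -238.74269488] -14.108332633972168
top (array([ 522.46728325, -237.3732118 ]), np.float64(-23.769861221313477))
top plate [586.5  21.6  62.4] 109 med res 3.34
top neckin [584.9  20.4  21.9] 113 med res 1.67
```

View pics/ovp.png

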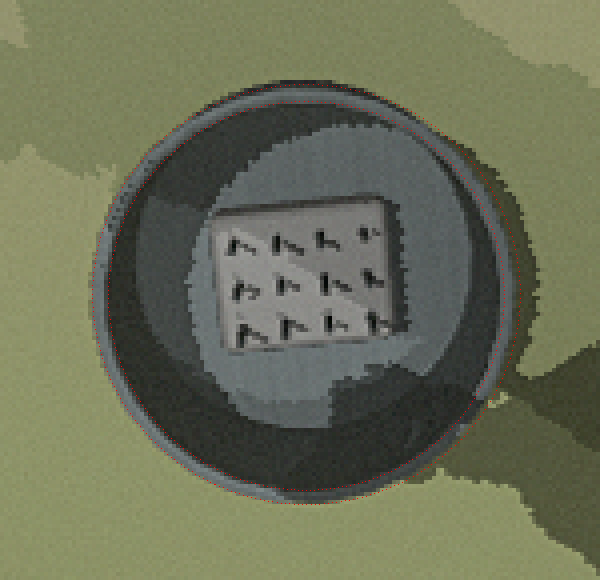

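The rim fits well at about (521.7,−238.4). I'll centre over the knob and go part way down to recheck.

Emit:
arm_command --rows '[{"grip":1,"linear":[1.7,-3.9,40],"rot":[0,0,0]},{"grip":1,"linear":[1.7,-3.9,80],"rot":[0,0,0]},{"grip":1,"linear":[1.7,-3.9,110],"rot":[0,0,0]},{"grip":1,"linear":[1.7,-3.9,110],"rot":[0,0,0]},{"grip":1,"linear":[1.7,-3.9,110],"rot":[0,0,0]}]'

```text
clock: 4.2
position: [583.6, 21.4, 122.7]
ee_rot: [-0.228, 0.974, -0.0, 0.001]
contact_force: [0.4, 0.5, 0.2]
gripper_width: 85.2
grasp_force: 0.0
```

Run:
```python
from h import *
s,im=wrist();print(s["clock"],s["position"])
for r,z,n in((62,26,"plate"),(26,56,"neck"),(21,56,"neckin")): edgefit(im,(582.3,20.1),z,r,4,n)
c=(582.3,20.1);v=im["frame"][:,:,::-1].copy();v=cv2.resize(v,None,fx=1.4,fy=1.4)
for z,r in((26,62),(56,26),(56,21),(82,11)):
  for t in np.linspace(0,6.28,300):
    q=((proj(im,(c[0]+r*np.cos(t),c[1]+r*np.sin(t),z))+.5)*1.4).round().astype(int)
    if 0<=q[1]<588 and 0<=q[0]<784:v[q[1],q[0]]=(0,0,255)
cv2.imwrite("pics/ovk.png",v)
```

```text
4.2 [583.631513    21.37422533 122.70034912]
plate [581.4  19.3  61.7] 120 med res 0.07
neck [579.2  19.6  23.4] 113 med res 0.86
neckin [582.7  19.4  20.5] 119 med res 0.86
```

View pics/ovk.png

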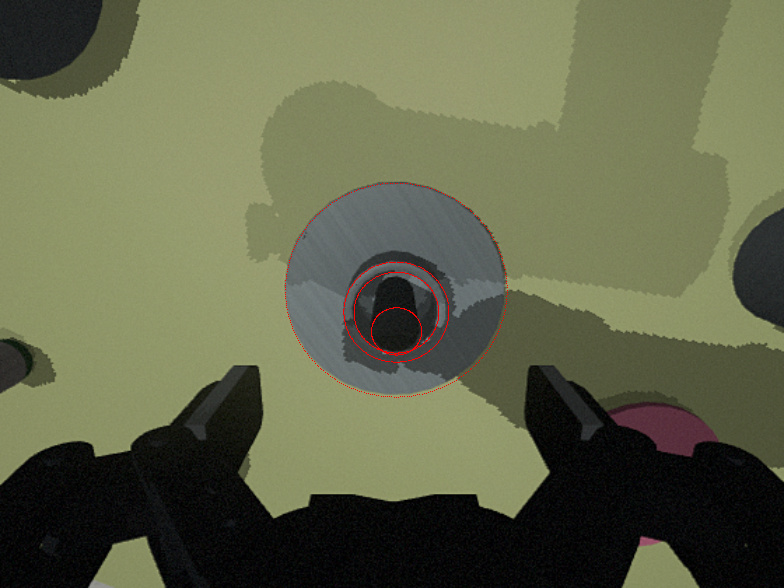

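The projected plate, neck and knob outlines match the lids at (581.7,19.6), and the fingers straddle the knob evenly. Going down.

Emit:
arm_command --rows '[{"grip":1,"linear":[2.3,-0.6,25],"rot":[0,0,0]},{"grip":1,"linear":[2.3,-0.6,50],"rot":[0,0,0]},{"grip":1,"linear":[2.3,-0.6,62.5],"rot":[0,0,0]},{"grip":1,"linear":[2.3,-0.6,62.5],"rot":[0,0,0]},{"grip":1,"linear":[2.3,-0.6,62.5],"rot":[0,0,0]},{"grip":1,"linear":[2.3,-0.6,62.5],"rot":[0,0,0]}]'

```text
clock: 5.0
position: [581.5, 20.0, 59.9]
ee_rot: [-0.228, 0.974, 0.0, 0.001]
contact_force: [0.6, -0.0, -0.4]
gripper_width: 85.5
grasp_force: 0.0
```

Emit:
arm_command --rows '[{"grip":0.6,"linear":[0,0,1.5],"rot":[0,0,0]},{"grip":0.4,"linear":[0,0,1.5],"rot":[0,0,0]},{"grip":0.3,"linear":[0,0,1.5],"rot":[0,0,0]},{"grip":0.2,"linear":[0,0,1.5],"rot":[0,0,0]},{"grip":0.1,"linear":[0,0,1.5],"rot":[0,0,0]},{"grip":0,"linear":[0,0,1.5],"rot":[0,0,0]},{"grip":0,"linear":[0,0,1.5],"rot":[0,0,0]},{"grip":0,"linear":[0,0,1.5],"rot":[0,0,0]}]'

```text
clock: 6.0
position: [580.7, 20.1, 57.5]
ee_rot: [-0.228, 0.974, 0.0, 0.0]
contact_force: [-2.3, 2.3, 3.7]
gripper_width: 20.3
grasp_force: 58.7
```

Emit:
arm_command --rows '[{"grip":0,"linear":[0,0,-2],"rot":[0,0,0]},{"grip":0,"linear":[0,0,-6],"rot":[0,0,0]},{"grip":0,"linear":[0,0,-12],"rot":[0,0,0]},{"grip":0,"linear":[0,0,-20],"rot":[0,0,0]},{"grip":0,"linear":[0,0,-30],"rot":[0,0,0]},{"grip":0,"linear":[0,0,-40],"rot":[0,0,0]},{"grip":0,"linear":[0,0,-40],"rot":[0,0,0]},{"grip":0,"linear":[0,0,-40],"rot":[0,0,0]}]'

```text
clock: 7.0
position: [580.5, 19.8, 97.2]
ee_rot: [-0.228, 0.974, 0.0, -0.0]
contact_force: [0.1, -0.1, -4.9]
gripper_width: 20.2
grasp_force: 58.8
```

Run:
```python
from h import *
s,im=wrist();print(s["clock"],s["position"],s["contact_force"],s["gripper_width"])
x=edgefit(im,s["position"],s["position"][2]-32,62,5,"plate");print("plate-TCP",x[:2]-s["position"][:2])
c,z=x[:2],s["position"][2]-32
v=im["frame"][:,:,::-1].copy()
for t in np.linspace(0,6.28,300):
    q=proj(im,(c[0]+62*np.cos(t),c[1]+62*np.sin(t),z)).round().astype(int)
    if 0<=q[1]<420 and 0<=q[0]<560:v[q[1],q[0]]=(0,0,255)
m=imaging.get_image("side")["frame"][140:290,200:400,::-1]
cv2.imwrite("pics/lift.png",np.hstack([cv2.resize(v,(400,300)),cv2.resize(m,(400,300))]))
```

```text
7.0 [580.47922818  19.84234673  97.23275949] [ 0.10066022 -0.09852758 -4.85951354] 20.15972927714271
plate [581.5  19.1  61.7] 98 med res 0.32
plate-TCP [ 1.05359752 -0.78774034]
```

View pics/lift.png

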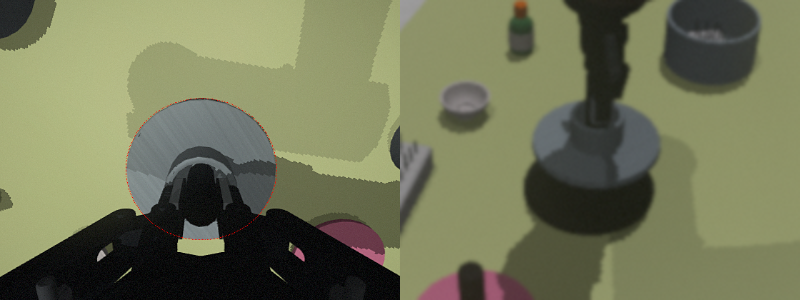

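Both lids are lifted level, the outer still nested. I'll raise them above rim height, then carry them over the pot.

Emit:
arm_command --rows '[{"grip":0,"linear":[0,0,-20],"rot":[0,0,0]},{"grip":0,"linear":[5,-6,-42],"rot":[0,0,0]},{"grip":0,"linear":[17,-20,-55],"rot":[0,0,0]},{"grip":0,"linear":[35,-43,-60],"rot":[0,0,0]},{"grip":0,"linear":[57,-69,-60],"rot":[0,0,0]},{"grip":0,"linear":[80,-97,-60],"rot":[0,0,0]},{"grip":0,"linear":[103,-125,-60],"rot":[0,0,0]},{"grip":0,"linear":[125,-152,-60],"rot":[0,0,0]},{"grip":0,"linear":[145,-176,-60],"rot":[0,0,0]},{"grip":0,"linear":[158,-192,-60],"rot":[0,0,0]}]'

```text
clock: 8.35
position: [523.0, -224.3, 156.7]
ee_rot: [-0.227, 0.974, 0.0, -0.001]
contact_force: [1.2, 0.6, -4.2]
gripper_width: 20.3
grasp_force: 59.2
```

Emit:
arm_command --rows '[{"grip":0,"linear":[6,-8,0],"rot":[0,0,0]},{"grip":0,"linear":[9.7,-12.2,0],"rot":[0,0,0]},{"grip":0,"linear":[9.7,-12.2,0],"rot":[0,0,0]},{"grip":0,"linear":[9.7,-12.2,0],"rot":[0,0,0]},{"grip":0,"linear":[9.7,-12.2,0],"rot":[0,0,0]}]'

```text
clock: 8.98
position: [521.6, -237.1, 157.4]
ee_rot: [-0.229, 0.973, 0.0, 0.0]
contact_force: [-0.4, -0.4, -4.1]
gripper_width: 20.1
grasp_force: 59.2
```

Run:
```python
from h import *
s,im=wrist();p=s["position"];print(s["clock"],p,s["contact_force"],s["gripper_width"])
x=edgefit(im,p,p[2]-32,62,5,"plate");print("plate-TCP",x[:2]-p[:2])
t=imaging.get_image("top")
x=edgefit(t,p,p[2]-32,62,6,"top plate");save(t,"t2.png");save(im,"w2.png")
for r in models.tip_of(im,"pot")[:1]:print(r["score"],onz(im,r["pixel"],0))
```

```text
8.975 [ 521.59805275 -237.06302436  157.37148542] [-0.38310426 -0.35912866 -4.05957893] 20.06503320710353
plate [ 522.7 -237.6   61.8] 93 med res 0.35
plate-TCP [ 1.13933924 -0.52052436]
top plate [ 527.1 -244.2   61.9] 73 med res 1.96
0.42 [ 555.54412432 -222.68302868    0.        ]
```

Emit:
arm_command --rows '[{"grip":0,"linear":[1.1,-0.1,8],"rot":[0,0,0]},{"grip":0,"linear":[1.1,-0.1,20],"rot":[0,0,0]},{"grip":0,"linear":[1.1,-0.1,32],"rot":[0,0,0]},{"grip":0,"linear":[1.1,-0.1,40],"rot":[0,0,0]},{"grip":0,"linear":[1.1,-0.1,44],"rot":[0,0,0]},{"grip":0,"linear":[1.1,-0.1,47],"rot":[0,0,0]},{"grip":0,"linear":[1.1,-0.1,49],"rot":[0,0,0]},{"grip":0,"linear":[1.1,-0.1,51],"rot":[0,0,0]},{"grip":0,"linear":[1.1,-0.1,51],"rot":[0,0,0]}]'

```text
clock: 10.25
position: [520.4, -238.2, 106.3]
ee_rot: [-0.228, 0.974, 0.0, 0.0]
contact_force: [0.3, 0.1, -4.6]
gripper_width: 19.9
grasp_force: 59.2
```

Emit:
arm_command --rows '[{"grip":0,"linear":[0,0,1],"rot":[0,0,0]},{"grip":0,"linear":[0,0,2],"rot":[0,0,0]},{"grip":0,"linear":[0,0,3],"rot":[0,0,0]},{"grip":0,"linear":[0,0,4],"rot":[0,0,0]},{"grip":0,"linear":[0,0,4.5],"rot":[0,0,0]},{"grip":0,"linear":[0,0,4.5],"rot":[0,0,0]}]'

```text
clock: 11.0
position: [520.4, -238.2, 101.8]
ee_rot: [-0.228, 0.974, 0.0, -0.0]
contact_force: [-0.2, 0.1, -5.0]
gripper_width: 20.2
grasp_force: 59.2
```

Emit:
arm_command --rows '[{"grip":0,"linear":[0,0,0.7],"rot":[0,0,0]},{"grip":0,"linear":[0,0,1.3],"rot":[0,0,0]},{"grip":0,"linear":[0,0,1.3],"rot":[0,0,0]}]'

```text
clock: 11.38
position: [520.5, -238.1, 101.4]
ee_rot: [-0.229, 0.974, -0.0, 0.0]
contact_force: [-2.7, 3.4, 3.8]
gripper_width: 20.0
grasp_force: 60.1
```

Contact is at the predicted height (101.4 mm), so I'm letting go gently.

Emit:
arm_command --rows '[{"grip":0.3,"linear":[0,0,0],"rot":[0,0,0]},{"grip":0.4,"linear":[0,0,0],"rot":[0,0,0]},{"grip":0.6,"linear":[0,0,0],"rot":[0,0,0]},{"grip":1,"linear":[0,0,0],"rot":[0,0,0]},{"grip":1,"linear":[0,0,0],"rot":[0,0,0]},{"grip":1,"linear":[0,0,0],"rot":[0,0,0]},{"grip":1,"linear":[0,0,0],"rot":[0,0,0]},{"grip":1,"linear":[0,0,0],"rot":[0,0,0]}]'

```text
clock: 12.38
position: [520.4, -238.2, 100.5]
ee_rot: [-0.228, 0.974, -0.0, -0.0]
contact_force: [0.1, 0.4, -0.8]
gripper_width: 85.7
grasp_force: 0.0
```

Run:
```python
from h import *
s,im=wrist();p=s["position"];print(s["clock"],p,s["contact_force"],s["gripper_width"])
x=edgefit(im,p,70,62,5,"plate");x=edgefit(im,p,100,21,3,"neckin")
m=imaging.get_image("side")["frame"][90:240,270,:] if 0 else imaging.get_image("side")["frame"][80:230,250:450,::-1]
cv2.imwrite("pics/seat.png",np.hstack([cv2.resize(im["frame"][:,:,::-1],(400,300)),cv2.resize(m,(400,300),interpolation=2)]))
```

```text
12.375 [ 520.43285582 -238.22003389  100.50346317] [ 0.05003753  0.40012675 -0.7867011 ] 85.70624645936374
plate [ 521.5 -239.    61.5] 114 med res 0.2
neckin [ 522.4 -239.    21.3] 102 med res 0.41
```

View pics/seat.png

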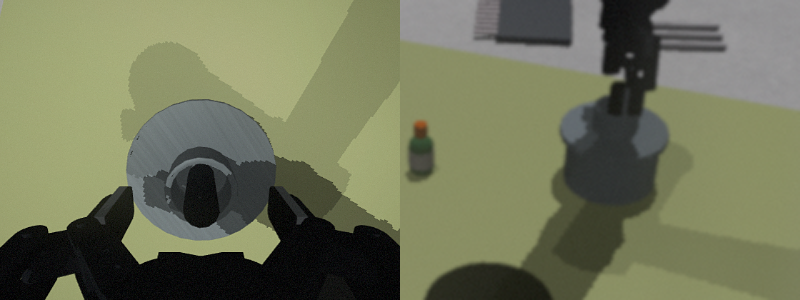

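The lids are seated level on the pot, with the knob free. Now I'll lower to the neck and close on it.

Emit:
arm_command --rows '[{"grip":1,"linear":[0,0,12],"rot":[0,0,0]},{"grip":1,"linear":[0,0,22],"rot":[0,0,0]},{"grip":1,"linear":[0,0,27.5],"rot":[0,0,0]},{"grip":1,"linear":[0,0,27.5],"rot":[0,0,0]},{"grip":0.8,"linear":[0,0,27.5],"rot":[0,0,0]},{"grip":0.7,"linear":[0,0,27.5],"rot":[0,0,0]},{"grip":0.6,"linear":[0,0,27.5],"rot":[0,0,0]},{"grip":0.5,"linear":[0,0,27.5],"rot":[0,0,0]},{"grip":0.3,"linear":[0,0,27.5],"rot":[0,0,0]},{"grip":0,"linear":[0,0,27.5],"rot":[0,0,0]}]'

```text
clock: 13.72
position: [520.7, -238.1, 73.7]
ee_rot: [-0.228, 0.974, -0.0, 0.0]
contact_force: [-0.2, 2.4, 4.8]
gripper_width: 49.8
grasp_force: 63.0
```

Emit:
arm_command --rows '[{"grip":0,"linear":[0,0,0],"rot":[0,0,0]},{"grip":0,"linear":[0,0,0],"rot":[0,0,0]}]'

```text
clock: 13.98
position: [520.7, -238.2, 73.7]
ee_rot: [-0.228, 0.974, -0.0, 0.0]
contact_force: [-1.3, 1.8, 6.7]
gripper_width: 49.6
grasp_force: 63.0
```

Emit:
arm_command --rows '[{"grip":0,"linear":[0,0,-2],"rot":[0,0,0]},{"grip":0,"linear":[0,0,-5],"rot":[0,0,0]},{"grip":0,"linear":[0,0,-10],"rot":[0,0,0]},{"grip":0,"linear":[0,0,-18],"rot":[0,0,0]},{"grip":0,"linear":[0,0,-28],"rot":[0,0,0]},{"grip":0,"linear":[0,0,-40],"rot":[0,0,0]},{"grip":0,"linear":[0,0,-55],"rot":[0,0,0]},{"grip":0,"linear":[0,0,-70],"rot":[0,0,0]},{"grip":0,"linear":[0,0,-85],"rot":[0,0,0]},{"grip":0,"linear":[0,0,-97],"rot":[0,0,0]}]'

```text
clock: 15.22
position: [520.6, -238.3, 171.3]
ee_rot: [-0.228, 0.974, -0.0, 0.0]
contact_force: [-0.2, -0.3, -2.3]
gripper_width: 49.4
grasp_force: 62.3
```

Emit:
arm_command --rows '[{"grip":0,"linear":[0,0,-5],"rot":[0,0,0]},{"grip":0,"linear":[0,0,-8],"rot":[0,0,0]},{"grip":0,"linear":[0,0,-8],"rot":[0,0,0]},{"grip":0,"linear":[0,0,-8],"rot":[0,0,0]},{"grip":0,"linear":[0,0,-8],"rot":[0,0,0]},{"grip":0,"linear":[0,0,-8],"rot":[0,0,0]}]'

```text
clock: 15.98
position: [520.4, -238.2, 177.8]
ee_rot: [-0.228, 0.974, 0.0, -0.0]
contact_force: [-0.1, 0.6, -2.7]
gripper_width: 49.0
grasp_force: 62.3
```

Run:
```python
from h import *
s=arm.read_state();print(s["clock"],s["position"],s["contact_force"],s["gripper_width"],abs(s["joint_vel"]).max())
m=imaging.get_image("side")["frame"][40:230,230:480,::-1]
cv2.imwrite("pics/end.png",cv2.resize(m,(750,570),interpolation=2))
```

```text
15.975 [ 520.35935214 -238.17637133  177.77379455] [-0.08500574  0.58762229 -2.73836908] 48.9887869895264 0.0030558794045206137
```

View pics/end.png

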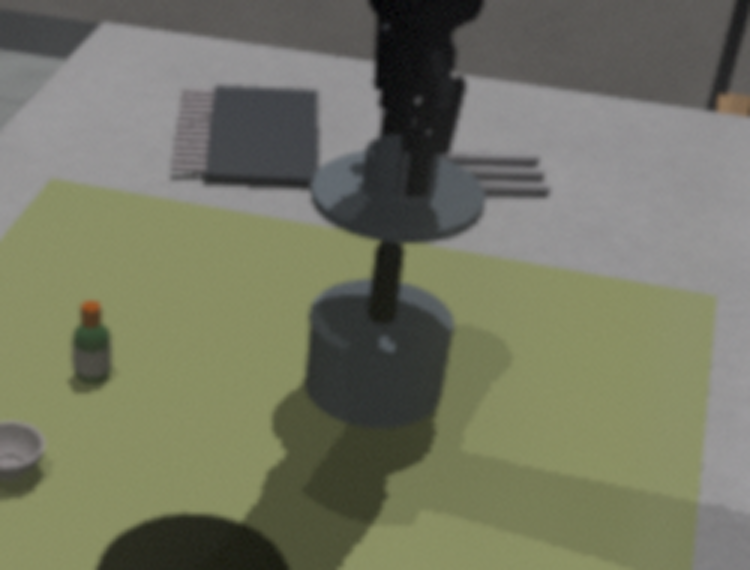

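The outer lid is held level, well clear above the knob, and the inner lid stays seated on the pot. Handing in.

```bash
python3 -c "from bench import job;print(job.job_done())"
```

```text
the job is handed in; nothing more can be done
None
```

The inner lid is seated on the wide pot and the outer lid is held level about 104 mm above its nested height, clear of the knob; I handed the job in at about 16 s of the 48 s allowed, and no verdict was returned.

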